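Change the honey manifold over to the beaker

TASK

The slide-valve manifold was left with one knob pulled out over a jar that is already filled and capped. First push that knob fully home, then pull fully out the knob of the valve whose spout stands over the open, empty beaker. Leave the third knob in, and do not disturb the beaker.

Things in the scene. Friction and masses are not known exactly. Their poses are not given: they have to be found in the camera images.
- knob_a_grip (a point): Centre of the black round grip of valve a (moves with it): cylinder 26 mm across, 22 mm long, level on a 10 mm steel stem, 175 mm above the table. x: level, along the stem into the manifold, away from the robot (knob comes out along -x); y: along the manifold, to the left; z: up. Home, it is 36 mm before the valve face. Valves stand 95 mm apart, order random; over 60 mm free beside each grip.
- knob_b_grip (a point): Centre of the black round grip of valve b (moves with it): cylinder 26 mm across, 22 mm long, level on a 10 mm steel stem, 175 mm above the table. x: level, along the stem into the manifold, away from the robot (knob comes out along -x); y: along the manifold, to the left; z: up. Home, it is 36 mm before the valve face. Valve face and header behind rise at most 22 mm above the stem axis.
- knob_c_grip (a point): Centre of the black round grip of valve c (moves with it): cylinder 26 mm across, 22 mm long, level on a 10 mm steel stem, 175 mm above the table. x: level, along the stem into the manifold, away from the robot (knob comes out along -x); y: along the manifold, to the left; z: up. Home, it is 36 mm before the valve face. Spouts hang under the stems, 101 to 142 mm above the table.
- knob_a (a joint): Slide of knob a: 0 = pushed fully home (valve closed), 0.040 = pulled fully out (open), in m. A sprung detent: it takes about 5 N to leave either end, and once 7 mm or more past mid-travel (20 mm) it snaps on to that end by itself and stays.
- knob_b (a joint): Slide of knob b: 0 = pushed fully home (valve closed), 0.040 = pulled fully out (open), in m. A sprung detent: it takes about 5 N to leave either end, and once 7 mm or more past mid-travel (20 mm) it snaps on to that end by itself and stays.
- knob_c (a joint): Slide of knob c: 0 = pushed fully home (valve closed), 0.040 = pulled fully out (open), in m. A sprung detent: it takes about 5 N to leave either end, and once 7 mm or more past mid-travel (20 mm) it snaps on to that end by itself and stays.
- beaker: Open, empty, clear plastic beaker, 72 mm diameter, 92 mm tall, standing loose on the table under the spout of one of the two closed valves (within 12 mm along the knobs' y axis of that knob). Origin: centre of its underside, z up. Under each of the other two spouts stands a capped honey jar, 62 mm diameter, 81 mm tall.

How it is judged:
By the outcome, as a careful person would: the job done as asked, in the order asked, and still so for the second after the job is handed in, with the robot touching nothing.
It also fails if it takes over 38 s, if anything falls off the work surface, if the arm or the gripper's body presses on something with over 40 N, if the wrist force passes 120 N, or if a joint passes its speed limit or range.

ROBOT

A 6-joint arm with a two-finger parallel gripper is mounted at the origin on a cart in front of the work surface, level with it; the furniture and walls round the work are solid. World frame = base frame: x ahead of the robot, y to its left, z up, the work surface at z = 0. Lengths are in mm, angles in rad, forces in N, time in s.
With the tool pointing down it reaches from about 275 to 750 mm from the base axis. Payload 10.2 kg.
Tool frame: the origin (TCP) lies where the fingers leave the gripper's body, on its centre line; the fingertips stand 73 mm ahead of it and the grasp point (between the pads) lies 54 mm ahead of it; z points along the fingers, y is the line along which they close (so a half turn about z gives the same grasp; the last joint's range is limited). The gripper opens to 85 mm and grips with 20 to 120 N. Pads are 22 mm wide; open, the fingers measure 114 mm over their backs; the gripper's body (76 mm by 85 mm) begins 54 mm behind the grasp point. The pads swing forward as they close: fully open they stand 13 mm farther back than shut.
Start: joints at [-1.483, 0.313, 1.498, -0, 1.331, -0.223], TCP at [160.543, -499.858, 303.894] pointing down, gripper open.
Joint ranges: [-2.94, 2.94], [-0.97, 2.17], [0.19, 2.56], [-1.23, 4.37], [0.02, 3.11], [-2.88, 2.88]. Speed limits (rad/s): [2.39, 2.39, 3.01, 3.14, 3.14, 3.14].

INTERFACE

Orientations are given as a unit quaternion [w, x, y, z].
In Python, from rig import ctrl gives the robot as it stands.
- The arm moves only by the shell command python3 -m creep 'ROWS' [OPENING] [FORCE]. ROWS is JSON, a list that holds one entry, the list of rows, each a list of 6 numbers: the shift along the world's x, y, z in units of 25 mm (1.0 is 25 mm), then the turn, a rotation vector about the world's x, y, z in units of 5 degrees (1.0 is 5 degrees). In form: [[[x, y, z, ax, ay, az], ...]]. A call has 1 to 20 rows; each row is the pose to reach, as a shift and turn from the pose commanded when the call began; what a row does not reach only later rows make up. A row lasts 1/12 s, in which the tool goes at most 41.7 mm and 7.16 degrees, less where a joint would pass 70% of its speed; a pose out of reach is approached as far as the arm can. A call with a gripper value outside its range is refused whole. OPENING is the finger opening in mm, from 0 to 85.4, set as the call begins (- or left out, the last holds). The fingers move at their own pace and stop on an object; FORCE is the grip in N (left out, the last holds). Time passes only in rows, so rows that repeat a pose let the fingers close. It gives the time, the measured TCP pose, the force, the opening and the grip force at its end, in the units of the state.
- ctrl.sense(): the state, without advancing time (a new reading comes with each control period).
- ctrl.capture(name): name is "scene" or "top" or "wrist"; returns a dict with "image" (400x640x3 uint8, red, green, blue), "fx", "fy", "cx", "cy" (pixels), "R" (3x3) and "t" (3): a world point X has camera coordinates R X + t. Camera axes: x right, y down, z forward; pixel columns grow to the right and rows downward; lengths in mm; the calibration is good to about 2 mm. The wrist camera is an equidistant fisheye: a pixel r from the principal point sees the ray r / f radians off the axis. A picture is of the moment at which its call begins. There is no depth.
- ctrl.finish_job(): hands the job in; it is judged then, once.
The state is a dict: "time_s": time; "joints": joint angles; "dq": joint speeds; "tau": joint torques, N m; "eef_pos": TCP position; "ee_rot": TCP orientation; "force": force on the tool from outside, world axes, zero at the start; "wrist_torque": the same for the moment, N m; "grip_width": opening from 0.0 (shut) to 1.0 (fully open); "grip_force": force on a finger pad.
Only numpy, scipy, OpenCV 4.12 (cv2) and the standard library are available. Lean on these libraries where they do the work, as an engineer would, in place of code of your own. Each camera call takes 0.05 s, during which the arm holds its last target. There are 200 camera calls.

## Working session

There is one attempt and no reset: what is moved stays moved. The work goes in short steps, Python scripts to look and compute and a shell command to move; the robot and the scene stay as the last step left them, time stands still between calls to the robot, and variables do not carry over. Pictures are saved under pics/ and viewed, at most 10 in all, crops included, and the job is handed in when it is done.

```bash
ls; mkdir -p pics; python3 - <<'E'
from rig import ctrl
import cv2,numpy as np
a={}
for n in ("scene","top"):
    c=ctrl.capture(n); cv2.imwrite(f"pics/{n}0.png",c["image"][:,:,::-1])
    print(n,c["fx"],c["fy"],c["cx"],c["cy"],np.round(c["R"],4).tolist(),np.round(c["t"],1).tolist())
    np.savez(f"{n}0.npz",**c)
s=ctrl.sense();print(s["time_s"],s["eef_pos"],s["ee_rot"],s["grip_width"])
E
```

```text
pics
scene 485.1324862562252 485.1324862562252 317.8692059782396 203.12617282691187 [[-0.9041, -0.4271, -0.0102], [-0.3155, 0.6835, -0.6583], [0.2881, -0.592, -0.7527]] [466.9, 318.2, 749.7]
top 467.1097254195914 467.1097254195914 316.3532319866632 200.0886686398115 [[-0.0014, -0.9996, -0.0287], [-0.9866, 0.0061, -0.1629], [0.163, 0.028, -0.9862]] [-53.6, 581.4, 871.1]
0.1 [ 160.53456807 -499.70673326  303.41675338] [-5.61038671e-04  9.87945616e-01  1.54800331e-01  4.32575330e-05] 1.0006878758274054
```

View pics/scene0.png

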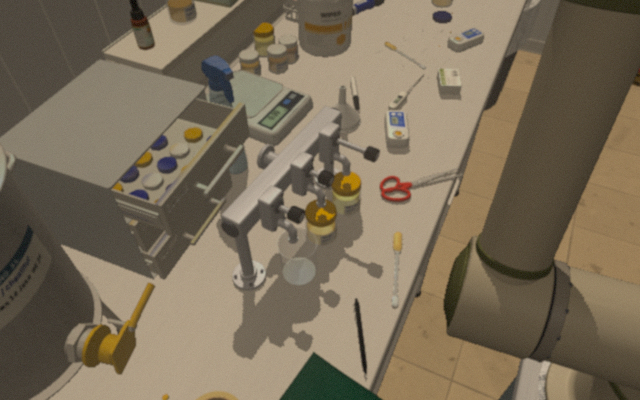

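View pics/top0.png

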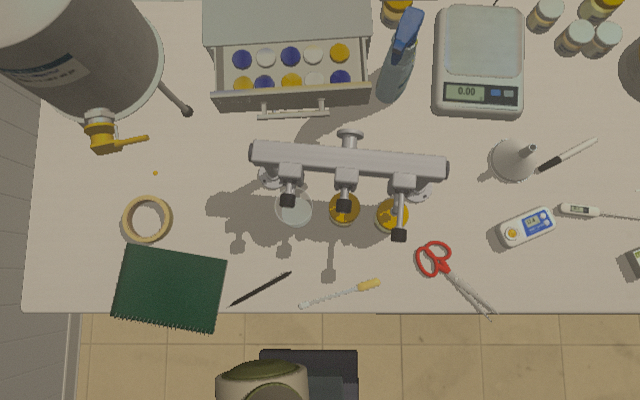

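The scene shows three knobs. The right-hand one, at top (399,235) and scene (372,153), is pulled out over a capped jar. The left-hand one, at top (288,200) and scene (296,215), stands over the clear beaker at top (294,208). The middle one stays in.

```bash
cat > h.py <<'E'
import numpy as np,cv2
def ray(c,uv):
    d=np.array([(uv[0]-c["cx"])/c["fx"],(uv[1]-c["cy"])/c["fy"],1]); R=c["R"]
    return -R.T@c["t"], R.T@d
def plane(c,uv,z):
    o,d=ray(c,uv); return o+d*(z-o[2])/d[2]
def tri(c1,u1,c2,u2):
    P=[c["R"] for c in(c1,c2)]; A=[];b=[]
    for c,u in((c1,u1),(c2,u2)):
        o,d=ray(c,u);d/=np.linalg.norm(d);M=np.eye(3)-np.outer(d,d);A.append(M);b.append(M@o)
    return np.linalg.lstsq(np.vstack(A),np.hstack(b),rcond=None)[0]
def dark(c,u,r=14,th=45):
    g=c["image"].max(2);x,y=u
    m=(g[y-r:y+r,x-r:x+r]<th).astype(np.uint8)
    n,l,s,ce=cv2.connectedComponentsWithStats(m)
    i=1+np.argmax(s[1:,4]); return ce[i]+[x-r,y-r],s[i,4]
E
python3 - <<'E'
from h import *
S=dict(np.load("scene0.npz"));T=dict(np.load("top0.npz"))
P=[]
for t,s in (((288,200),(296,215)),((344,205),(325,178)),((399,235),(372,153))):
    ut,nt=dark(T,t);us,ns=dark(S,s)
    print(ut,nt,us,ns,"plane",plane(T,ut,175).round(1),plane(S,us,175).round(1),"tri",tri(T,ut,S,us).round(1)); P.append(plane(T,ut,175))
d=P[1]-P[0];print("spacing",np.linalg.norm(d),"yaw deg of x axis",np.degrees(np.arctan2(-d[0],d[1])-np.pi)%360)
a,b=plane(T,(252,150),190),plane(T,(448,168),190);d=a-b;print("bar yaw",np.degrees(np.arctan2(-d[0],d[1])))
E
```

```text
Traceback (most recent call last):
  File "h.py", line 16, in dark
    i=1+np.argmax(s[1:,4]); return ce[i]+[x-r,y-r],s[i,4]
        ~~~~~~~~~^^^^^^^^^
ValueError: attempt to get argmax of an empty sequence
```

```bash
sed -i 's/th=45/th=70/' h.py
python3 - <<'E'
from h import *
S=dict(np.load("scene0.npz"));T=dict(np.load("top0.npz"))
P=[]
for t,s in (((288,200),(296,215)),((344,205),(325,178)),((399,235),(372,153))):
    ut,nt=dark(T,t);us,ns=dark(S,s)
    print(ut,nt,us,ns,"plane",plane(T,ut,175).round(1),plane(S,us,175).round(1),"tri",tri(T,ut,S,us).round(1)); P.append(plane(T,ut,175))
d=P[0]-P[1];print("spacing",np.linalg.norm(d),"yaw",np.degrees(np.arctan2(-d[0],d[1])))
a,b=plane(T,(252,150),190),plane(T,(448,168),190);d=a-b;print("bar yaw",np.degrees(np.arctan2(-d[0],d[1])))
E
```

```text
[286.93296089 199.92178771] 179 [295.31318681 214.01098901] 182 plane [560.6  -9.7 175. ] [560.7 -12.4 175. ] tri [559.8 -10.1 178.1]
[343.1957672  205.32275132] 189 [325.46022727 177.74431818] 176 plane [ 550.8 -104.6  175. ] [ 550.5 -107.2  175. ] tri [ 549.9 -104.6  177.9]
[398.02162162 234.71891892] 185 [370.859375 153.65625 ] 128 plane [ 501.  -194.8  175. ] [ 501.2 -196.8  175. ] tri [ 500.7 -194.6  177.2]
spacing 95.39008983807699 yaw -5.889879333797317
bar yaw -5.909744849995315
```

```bash
python3 -m creep '[[[3,3,0,0,0,-2],[6,6,0,0,0,-4],[9,9,0,0,0,-4.74],[11.8,12.3,-1,0,0,-4.74],[11.8,12.3,-1,0,0,-4.74],[11.8,12.3,-1,0,0,-4.74],[11.8,12.3,-1,0,0,-4.74],[11.8,12.3,-1,0,0,-4.74],[11.8,12.3,-1,0,0,-4.74],[11.8,12.3,-1,0,0,-4.74],[11.8,12.3,-2.6,0,0,-4.74],[11.8,12.3,-2.6,0,0,-4.74],[11.8,12.3,-2.6,0,0,-4.74],[11.8,12.3,-2.6,0,0,-4.74],[11.8,12.3,-2.6,0,0,-4.74],[11.8,12.3,-2.6,0,0,-4.74]]]' 0 40
python3 - <<'E'
from rig import ctrl
import cv2,numpy as np
c=ctrl.capture("wrist");cv2.imwrite("pics/w1.png",c["image"][:,:,::-1])
t=ctrl.capture("top");cv2.imwrite("pics/t1.png",cv2.resize(t["image"][120:280,220:460,::-1],None,fx=3,fy=3))
E
```

```text
time_s: 1.43
eef_pos: [455.4, -193.5, 240.1]
ee_rot: [0.001, 0.999, -0.052, 0.001]
force: [-0.0, -0.2, 0.3]
grip_width: 0.001
grip_force: 0.0
```

View pics/w1.png

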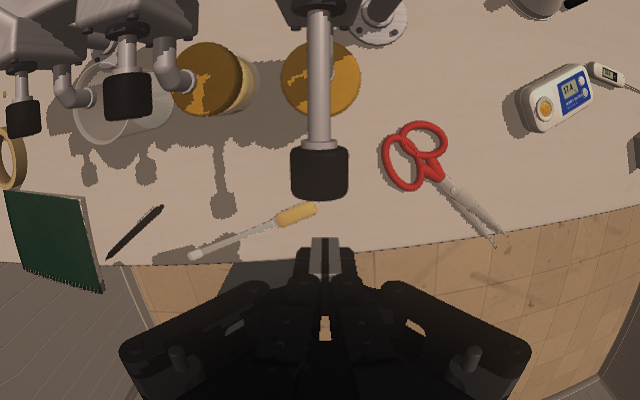

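View pics/t1.png

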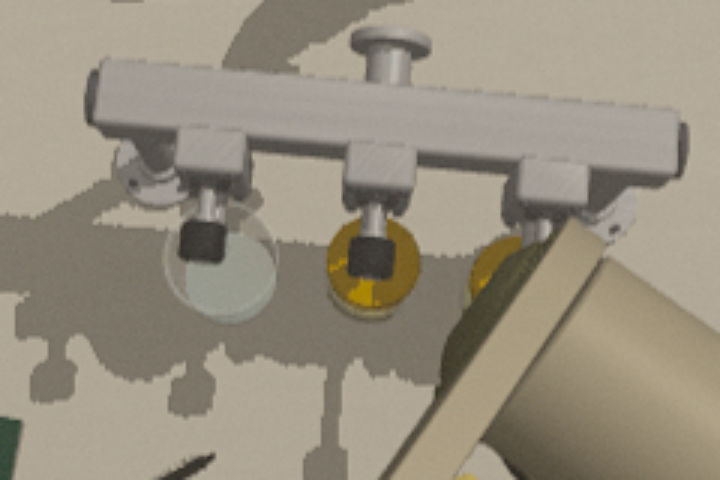

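The fingertips are closed at about (325,240), in line with the pulled-out grip at (320,173), so I can push. The top crop shows the beaker under the left valve, with all three knobs undisturbed.

```bash
python3 -m creep '[[[0.4,0,0,0,0,0],[0.8,-0.05,0,0,0,0],[1.2,-0.1,0,0,0,0],[1.5,-0.12,0,0,0,0],[1.8,-0.15,0,0,0,0],[2,-0.17,0,0,0,0],[2.2,-0.19,0,0,0,0],[2.2,-0.19,0,0,0,0],[2.2,-0.19,0,0,0,0]]]'
python3 - <<'E'
from rig import ctrl
import cv2
c=ctrl.capture("wrist");cv2.imwrite("pics/w2.png",c["image"][:,:,::-1])
E
```

```text
time_s: 2.28
eef_pos: [510.6, -197.1, 238.8]
ee_rot: [-0.0, 0.999, -0.051, 0.0]
force: [-0.5, -0.1, -0.5]
grip_width: 0.004
grip_force: 0.0
```

View pics/w2.png

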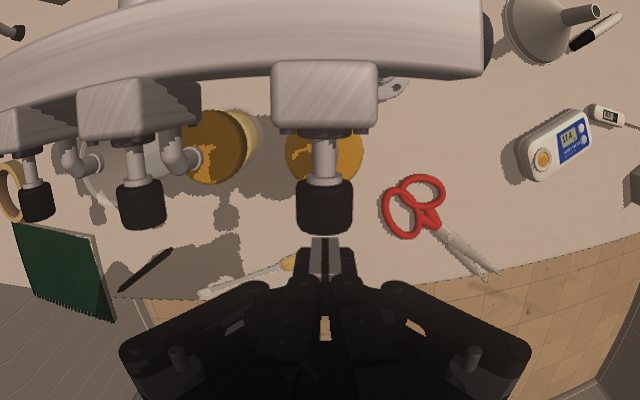

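The knob looks home: its grip at (325,205) is in line with the other two, and the force is near zero. I'll push a little further and watch the force to confirm.

```bash
python3 -m creep '[[[0.1,-0.01,0,0,0,0],[0.2,-0.02,0,0,0,0],[0.3,-0.03,0,0,0,0],[0.4,-0.04,0,0,0,0],[0.4,-0.04,0,0,0,0]]]'
```

```text
time_s: 2.75
eef_pos: [519.2, -198.0, 238.9]
ee_rot: [-0.0, 0.999, -0.051, -0.003]
force: [-15.0, 1.4, 8.3]
grip_width: 0.002
grip_force: 7.1
```

It stopped against the home position at 15 N. Now back off and go to the front of the left valve.

```bash
python3 -m creep '[[[-1.4,0.15,0,0,0,0],[-2.8,0.3,0,0,0,0],[-2.8,1.5,0,0,0,0],[-2.8,3,0,0,0,0],[-2.4,4.5,0,0,0,0],[-2,6,-0.2,0,0,0],[-1.6,7,-0.4,0,0,0],[-1.2,7.75,-0.4,0,0,0],[-1.2,7.75,-0.4,0,0,0],[-1.2,7.75,-0.4,0,0,0],[-1.2,7.75,-0.4,0,0,0],[-1.2,7.75,-0.4,0,0,0]]]' 60 40
python3 - <<'E'
from rig import ctrl
import cv2
from h import *
c=ctrl.capture("wrist");cv2.imwrite("pics/w3.png",c["image"][:,:,::-1])
T=ctrl.capture("top")
for u in ((288,200),(344,205),(398,205)):
    try: p,n=dark(T,u);print(p,n,plane(T,p,175).round(1))
    except Exception as e: print("hidden")
cv2.imwrite("pics/t3.png",cv2.resize(T["image"][120:280,220:460,::-1],None,fx=3,fy=3))
E
```

```text
time_s: 3.75
eef_pos: [490.4, -5.2, 229.0]
ee_rot: [0.0, 0.999, -0.052, 0.0]
force: [0.0, -0.4, 0.3]
grip_width: 0.703
grip_force: 0.0
[290.5   194.375] 8 [570.1 -15.7 175. ]
[343.09947644 205.42931937] 191 [ 550.7 -104.4  175. ]
[399.82222222 210.7       ] 180 [ 541.2 -199.   175. ]
```

View pics/w3.png

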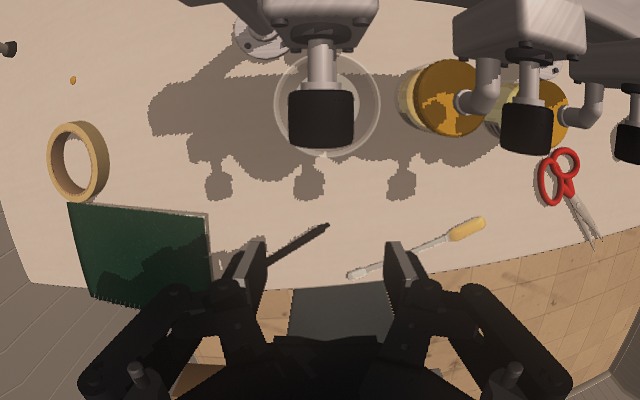

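Knob c is home, measured at (541,-199). The beaker knob's grip at (321,119) is centred between the fingers at columns 265 and 385. Advance and grip.

```bash
python3 -m creep '[[[0.7,-0.06,0,0,0,0],[1.4,-0.12,0,0,0,0],[2.1,-0.18,0,0,0,0],[2.65,-0.22,0,0,0,0],[2.65,-0.22,0,0,0,0],[2.65,-0.22,0,0,0,0]]]' && python3 -m creep '[[[0,0,0,0,0,0],[0,0,0,0,0,0],[0,0,0,0,0,0],[0,0,0,0,0,0],[0,0,0,0,0,0],[0,0,0,0,0,0],[0,0,0,0,0,0],[0,0,0,0,0,0]]]' 0 40
```

```text
time_s: 4.35
eef_pos: [556.5, -10.3, 228.5]
ee_rot: [-0.0, 0.999, -0.052, -0.0]
force: [-0.4, -0.0, -0.4]
grip_width: 0.702
grip_force: 0.0
time_s: 5.02
eef_pos: [556.3, -10.3, 229.3]
ee_rot: [0.001, 0.999, -0.051, -0.0]
force: [-4.1, -4.0, 3.3]
grip_width: 0.292
grip_force: 39.3
```

Gripped (0.292 is about 25 mm). Pull out 40 mm.

```bash
python3 -m creep '[[[-0.3,0.03,0,0,0,0],[-0.6,0.06,0,0,0,0],[-0.9,0.09,0,0,0,0],[-1.2,0.12,0,0,0,0],[-1.4,0.14,0,0,0,0],[-1.58,0.16,0,0,0,0],[-1.58,0.16,0,0,0,0],[-1.58,0.16,0,0,0,0]]]'
```

```text
time_s: 5.68
eef_pos: [516.5, -6.2, 229.3]
ee_rot: [0.001, 0.999, -0.051, -0.0]
force: [-4.5, -5.4, 5.1]
grip_width: 0.289
grip_force: 40.7
```

```bash
python3 -m creep '[[[0,0,0,0,0,0],[0,0,0,0,0,0],[0,0,0,0,0,0],[0,0,0,0,0,0],[0,0,0,0,0,0],[0,0,0,0,0,0],[-0.6,0.06,0,0,0,0],[-1.4,0.14,0,0,0,0],[-2.6,0.27,0,0,0,0],[-4,0.4,0,0,0,0],[-4,0.4,1,0,0,0],[-4,0.4,2,0,0,0],[-4,0.4,2,0,0,0]]]' 60
python3 - <<'E'
from rig import ctrl
import cv2
from h import *
S=ctrl.capture("scene");T=ctrl.capture("top")
for u in ((287,228),(344,205),(398,210)):
    try: p,n=dark(T,u);print(p,n,plane(T,p,175).round(1))
    except Exception as e: print("hidden")
cv2.imwrite("pics/t4.png",np.hstack([cv2.resize(I["image"][a:a+160,b:b+160,::-1],None,fx=2.5,fy=2.5) for I,a,b in((T,120,250),(S,100,230))]))
E
```

```text
time_s: 6.77
eef_pos: [418.1, 4.0, 282.8]
ee_rot: [0.001, 0.999, -0.051, 0.004]
force: [0.7, -0.9, 1.0]
grip_width: 0.703
grip_force: 0.0
[284.29411765 223.57754011] 187 [520.5  -5.6 175. ]
[343.03225806 205.35483871] 186 [ 550.8 -104.3  175. ]
[399.83060109 210.73770492] 183 [ 541.1 -199.1  175. ]
```

View pics/t4.png

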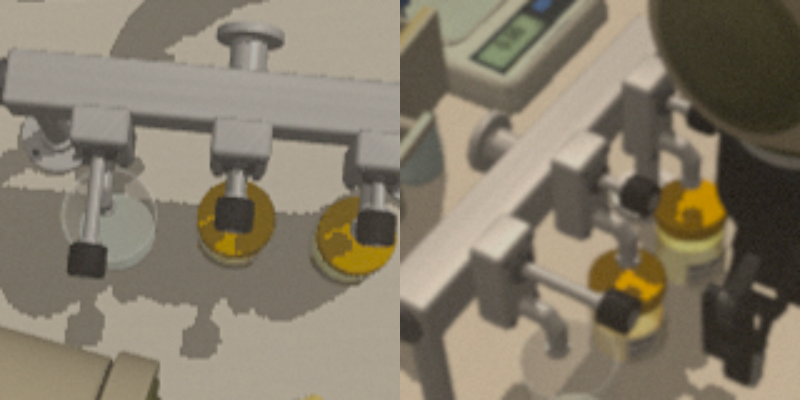

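The left knob, at (87,260) in the crop, is 40 mm out. The middle and right knobs, at (235,215) and (377,228), are home. The beaker is in place, and the gripper is clear.

```bash
python3 -c "
from rig import ctrl
print(ctrl.finish_job())"
```

```text
the job is handed in; nothing more can be done
None
```

I pushed the pulled-out right-hand knob fully home, then pulled the left-hand knob over the empty beaker out by 40 mm. The middle knob stayed in, the beaker looks undisturbed, and I handed the job in at about 7 s (no verdict came back).

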